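# Open the ratchet rack for one more bottle

## Task

Make room in the white bottle rack: with the fingertips, press the blue release pad on the sliding jaw right down, then, keeping it down, push the jaw back along its bar, away from the three bottles, until it is fully home against the navy end stop, and let go so that the pad springs up. Nothing is to be grasped: do not lift, shift or knock over the bottles in the rack, the spare one, or anything else on the table.

Things in the scene. Friction and masses are not known exactly. Their poses are not given: they have to be found in the camera images.
- rack: white bottle rack fixed to the table. Origin on the table under its plate (12 mm thick, x -65 to 85, y -190 to 190 mm); y runs along it from the fixed jaw (face at y -150 mm) to the navy end stop (face at y 180 mm, top 60 mm above the table), z up. A steel toothed bar runs along y at x 45 mm, top 48 mm above the table. Tallest rack part: 76 mm
- jaw (a joint): sliding jaw along the bar, m: 0 = nearest the bottles, 0.110 = fully back at the end stop; grows along the rack's +y. Starts at about 0 to 0.045. Teeth lock it unless the release is pressed 5 mm or more; freed, it slides against about 1 N and stays where left; the release locks it again when let up
- jaw_face (a point): centre of the sliding jaw's rubber face, 46 mm above the table. The jaw is a plate 10 mm thick, 70 mm across, top 76 mm above the table, joined to a white carriage 64 mm (rack x) by 70 mm (rack y) round the bar, whose top holds the thumb well
- release (a joint): how far the blue release pad is pressed, m: 0 = up (locked), 0.008 = right down (free); a spring pushes it up with 3 N at the top, 7 N right down. Now and then it starts up to 5 mm down, its pawl riding on a tooth
- release_top (a point): centre of the top of the blue release pad (44 mm in rack x, 50 mm in rack y), 62 mm above the table when up, 54 mm when right down. It is the floor of a thumb well in the carriage: a white collar round it, inside 46 by 52 mm, walls 9 mm thick, top 72 mm above the table. Fingertips on the pad push the jaw by the collar's wall
- bottle0: amber glass bottle with a black cap, 44 mm in diameter, 100 mm tall, upright; origin at the centre of its underside; the one nearest the fixed jaw
- bottle1: amber glass bottle with a black cap, 44 mm in diameter, 100 mm tall, upright; origin at the centre of its underside; the middle one
- bottle2: amber glass bottle with a black cap, 44 mm in diameter, 100 mm tall, upright; origin at the centre of its underside; the one nearest the sliding jaw
- spare: amber glass bottle with a black cap, 44 mm in diameter, 100 mm tall, upright; origin at the centre of its underside; the spare, standing on the table on the robot's side of the rack
- jar: white cream jar with a navy cap, 68 mm in diameter, 55 mm tall; origin at the centre of its underside
- bowl: glass mixing bowl, 110 mm across, 50 mm tall; origin at the centre of its underside
- brush: white facial brush standing on its end, bristles up, 52 mm in diameter, 127 mm tall; origin at the centre of its underside
- handpiece: white handpiece with a steel tip, lying, 215 mm long along its x (from -75 to 142 mm), 26 mm wide, 22 mm tall; origin at the underside of its handle
Things that resemble listed ones, but are neither listed nor needed, are in the scene too. Of the things shaped like the jar, the white one is meant.

How it is judged (in metres and radians):
On the way, in this order (a step that is already met when the one before it is completed fails the run):
1. the release pad is pressed right down while the jaw is still where it was locked (value of joint release above 0.0055 m and distance of jaw_face from where it was at the start of the episode below 0.015 m), for 0.1 s.
2. the jaw is pushed fully back with the pad held down (value of joint jaw above 0.104 m and value of joint release above 0.004 m), for 0.05 s.
At the end, for the whole second after the job is handed in: the jaw is within 6 mm of fully back (joint jaw above 0.104 of 0.110) and at rest, the release pad is up (pressed less than 3 mm), and the bottles, jar, bowl, brush and handpiece stand or lie where they were (within 20 mm; upright things tilted less than 0.15 rad) (value of joint jaw above 0.104 m and value of joint release below 0.003 m and velocity of joint jaw below 0.01 m/s and not (distance of bottle0 from where it was at the start of the episode above 0.02 m) and not (distance of bottle1 from where it was at the start of the episode above 0.02 m) and not (distance of bottle2 from where it was at the start of the episode above 0.02 m) and not (distance of spare from where it was at the start of the episode above 0.02 m) and not (distance of jar from where it was at the start of the episode above 0.02 m) and not (distance of bowl from where it was at the start of the episode above 0.02 m) and not (distance of brush from where it was at the start of the episode above 0.02 m) and not (distance of handpiece from where it was at the start of the episode above 0.02 m) and angle between each of bottle0, bottle1, bottle2, spare, jar, bowl, brush's own z axis and vertical below 0.15 rad); the robot touches nothing.
It fails at once if a bottle or a bystander is lifted, carried or pushed by more than 30 mm (distance of any of bottle0, bottle1, bottle2, spare, jar, bowl, brush, handpiece from where it was at the start of the episode above 0.03 m).
It fails at once if a bottle or a standing bystander is tipped over (angle between any of bottle0, bottle1, bottle2, spare, jar, bowl, brush's own z axis and vertical above 0.5 rad).
It also fails if it takes over 32 s, if anything falls off the work surface, if the arm or the gripper's body presses on something with over 40 N, if the wrist force passes 120 N, or if a joint passes its speed limit or range.

## Robot

A 6-joint arm with a two-finger parallel gripper is mounted at the origin on the work surface. World frame = base frame: x ahead of the robot, y to its left, z up, the work surface at z = 0. Lengths are in mm, angles in rad, forces in N, time in s.
With the tool pointing down it reaches from about 300 to 775 mm from the base axis. Payload 14.6 kg.
Tool frame: the origin (TCP) lies at the very end of the fingers, on their centre line; the grasp point (between the pads) lies 19 mm behind it; z points along the fingers, y is the line along which they close (so a half turn about z gives the same grasp; the last joint's range is limited). The gripper opens to 94 mm and grips with 3 to 60 N. Pads are 16 mm wide; open, the fingers measure 119 mm over their backs; the gripper's body (75 mm by 177 mm) begins 78 mm behind the grasp point.
Start: joints at [1.129, 0.3, 1.521, -0, 1.321, -0.067], TCP at [201.344, 511.81, 205.446] pointing down, gripper open.
Joint ranges: [-3.03, 3.03], [-0.79, 2.21], [0.23, 2.52], [-1.04, 4.18], [0, 3.07], [-2.55, 2.55]. Speed limits (rad/s): [2.22, 2.22, 2.57, 3.14, 3.14, 3.14].

## Interface

Orientations are given as [roll, pitch, yaw] about the fixed x, y, z axes, in that order (R = Rz(yaw) Ry(pitch) Rx(roll)).
In Python, from cell import manip gives the robot as it stands.
- The arm moves only by the tool servo_tool, never from a script. Its argument "motion" is a list that holds one entry, the list of rows, each a list of 7 numbers: the shift along the world's x, y, z as a fraction of full scale, then the turn, a rotation vector about the world's x, y, z as a fraction of full scale, then the closure, from 0 (fully open) to 1 (shut). In form: [[[x, y, z, rx, ry, rz, gripper], ...]]. A call has 1 to 10 rows; each row is the pose to reach, as a shift and turn from the pose commanded when the call began, turning the shorter way round; what a row does not reach only later rows make up. Full scale, the value 1, is 0.5 m for a shift and pi rad for a turn. A row lasts 1/10 s, in which the tool goes at most 50 mm and 8.59 degrees, less where a joint would pass 70% of its speed; a pose out of reach is approached as far as the arm can. A call with a number of a shift or a turn outside -1 to 1 is refused whole. A call with a gripper value outside its range is refused whole. The fingers move at their own pace and stop on an object; "newtons" is the grip in N (left out, the last holds). Time passes only in rows, so rows that repeat a pose let the fingers close. It gives the time, the measured TCP pose, the force, the opening and the grip force at its end, in the units of the state.
- manip.read_state(): the state, without advancing time (a new reading comes with each control period).
- manip.camera(name): name is "scene" or "top" or "wrist"; returns a dict with "frame" (400x640x3 uint8, red, green, blue), "range_z" (400x640 float32, mm along the optical axis (not along the pixel's ray), 0 where there is no reading), "vfov" (degrees; the focal length in pixels is half the picture's height over the tangent of half this angle, whatever the lens; pixels are square), "cx", "cy" (the principal point, pixels), "cam_to_world" (4x4, takes a point from camera to world coordinates). Camera axes: x right, y down, z forward; pixel columns grow to the right and rows downward; lengths in mm; the calibration is good to about 2 mm. The wrist camera is an equidistant fisheye: a pixel r from the principal point sees the ray r / f radians off the axis. A picture is of the moment at which its call begins.
- manip.sign_off(): hands the job in; it is judged then, once.
The state is a dict: "clock": time; "joints": joint angles; "qd": joint speeds; "effort": joint torques, N m; "eef_pos": TCP position; "eef_rot": TCP orientation; "wrist_force": force on the tool from outside, world axes, zero at the start; "moment": the same for the moment, N m; "finger_gap": finger opening in mm; "finger_force": force on a finger pad.
Only numpy, scipy, OpenCV 4.12 (cv2) and the standard library are available. Lean on these libraries where they do the work, as an engineer would, in place of code of your own. Each camera call takes 0.05 s, during which the arm holds its last target. There are 200 camera calls.

## Working session

There is one attempt and no reset: what is moved stays moved. The work goes in short steps, Python scripts to look and compute and a tool call to move; the robot and the scene stay as the last step left them, time stands still between calls to the robot, and variables do not carry over. Pictures are saved under pics/ and viewed, at most 10 in all, crops included, and the job is handed in when it is done.

Besides the shell and the picture viewer there is one more tool, called after "Call:" as name([rows], argument=value, ...), one row to a line, values as JSON. servo_tool: Moves the arm, as the interface text tells. Its arguments: {"type":"object","properties":{"motion":{"type":"array"},"newtons":{"type":"number"}},"required":["motion"]}

```bash
mkdir -p pics; cat > h.py <<'E'
import numpy as np, cv2
from cell import manip
def cloud(c):
    z=c["range_z"]; h,w=z.shape; f=h/2/np.tan(np.radians(c["vfov"])/2)
    u,v=np.meshgrid(np.arange(w),np.arange(h))
    p=np.stack([(u-c["cx"])/f*z,(v-c["cy"])/f*z,z,np.ones_like(z)],-1)
    return (p@np.array(c["cam_to_world"]).T)[...,:3]
E
python3 - <<'E'
from h import *
import pickle
d={}
for n in("top","scene"):
    c=manip.camera(n); d[n]=c; cv2.imwrite(f"pics/{n}0.png",c["frame"][...,::-1])
    print(n,c["vfov"],np.array(c["cam_to_world"]).round(2).tolist(),(c["range_z"]>0).mean())
pickle.dump(d,open("d.pkl","wb"))
s=manip.read_state();print(s)
E
```

```text
top 57.86888774526892 [[0.02, -1.0, 0.08, 450.97], [-1.0, -0.02, 0.0, -2.84], [0.0, -0.08, -1.0, 1064.68], [0.0, 0.0, 0.0, 1.0]] 0.99594140625
scene 56.650740382051005 [[0.23, 0.76, -0.61, 1264.55], [0.97, -0.17, 0.16, -210.32], [0.02, -0.63, -0.78, 978.52], [0.0, 0.0, 0.0, 1.0]] 0.9958828125
{'clock': 0.1, 'joints': array([ 1.12942902e+00,  3.00413506e-01,  1.52152290e+00,  1.62155225e-06,
        1.32068953e+00, -6.65838682e-02]), 'qd': array([ 0.00082286, -0.00153744, -0.00463514,  0.0001902 , -0.00070716,
       -0.00013906]), 'effort': array([ 2.98227515e-04, -5.32640183e+01, -3.53288305e+01,  7.09050894e-02,
        2.35149404e-02, -8.94491478e-06]), 'eef_pos': array([201.23256203, 511.61226374, 204.94253137]), 'eef_rot': array([-3.14056177e+00, -7.03160543e-05,  2.76680877e+00]), 'wrist_force': array([-0.9671987 ,  0.17032467, -0.28060554]), 'moment': array([-0.0213099 , -0.03716706,  0.02650373]), 'finger_force': 0.0, 'finger_gap': 94.09943761787767}
```

View pics/top0.png

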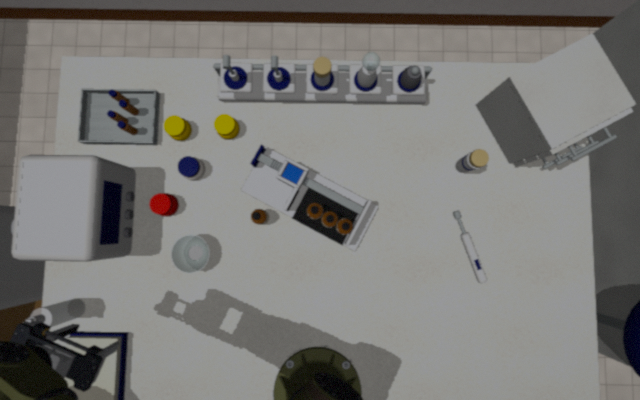

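View pics/scene0.png

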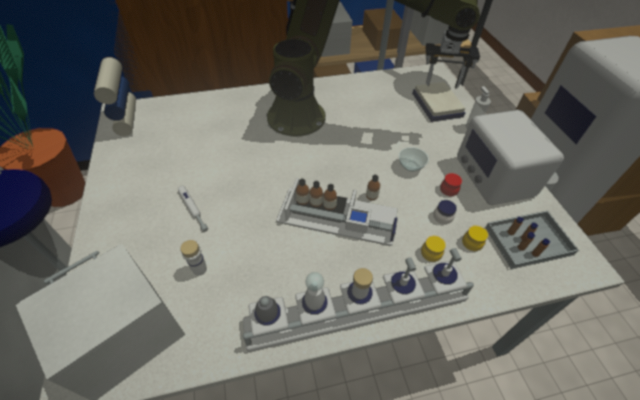

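The top view shows the blue pad at (292,172), the navy end stop at (260,156), the three bottles at (315–345, 210–226) and the spare at (260,216). The rack's +y axis therefore points up and left in that image. Next I'll measure the pad, the axis and the clearances.

```bash
python3 - <<'E'
from h import *
import pickle
d=pickle.load(open("d.pkl","rb"))
for n,box in(("top",(235,135,390,260)),("scene",(270,165,410,250))):
    c=d[n]; P=cloud(c); hsv=cv2.cvtColor(c["frame"],cv2.COLOR_RGB2HSV)
    m=cv2.inRange(hsv,(100,110,40),(125,255,255)); x0,y0,x1,y1=box
    k=np.zeros_like(m);k[y0:y1,x0:x1]=m[y0:y1,x0:x1]
    N,l,st,ce=cv2.connectedComponentsWithStats(k)
    for i in range(1,N):
        if st[i,4]<12: continue
        q=P[l==i]; print(n,ce[i].round(1),st[i,4],hsv[l==i].mean(0).round(),"med",np.median(q,0).round(1),"min",q.min(0).round(),"max",q.max(0).round())
        if st[i,4]>60:
            r=cv2.minAreaRect(q[:,:2].astype(np.float32)); print(r)
    crop=c["frame"][y0:y1,x0:x1,::-1]; cv2.imwrite(f"pics/{n}crop.png",cv2.resize(crop,None,fx=5,fy=5,interpolation=cv2.INTER_CUBIC) if n=="scene" else cv2.resize(crop,None,fx=4.5,fy=4.5,interpolation=cv2.INTER_CUBIC))
# plate: points 8..16mm high near rack
c=d["top"];P=cloud(c);x0,y0,x1,y1=235,135,390,260
q=P[y0:y1,x0:x1].reshape(-1,3); 
tab=q[(q[:,2]<6)]; print("table z",np.median(tab[:,2]))
pl=q[(q[:,2]>7)]; 
pl=pl[np.hypot(*(pl[:,:2]-P[216,260,:2]).T)>35]
print("rack rect",cv2.minAreaRect(pl[:,:2].astype(np.float32)),len(pl))
for u,v in((260,216),(315,210),(330,218),(345,226),(190,167),(227,126),(192,253)): print((u,v),P[v,u].round())
E
```

```text
top [257. 155.] 47 [118. 181.  58.] med [660.3 180.1  60.6] min [635. 167.  56.] max [686. 194.  64.]
top [292.  172.8] 258 [108. 212. 133.] med [610.3  80.3  62.5] min [451.  -3.  53.] max [ 640.  109. 1065.]
((551.3192138671875, 36.88218688964844), (208.630126953125, 55.34201431274414), 36.45226287841797)
scene [358.2 216.1] 122 [111. 149. 138.] med [608.2  80.6  61.6] min [586.  57.  57.] max [631. 103.  68.]
((608.0286865234375, 80.72517395019531), (44.61663818359375, 37.29863357543945), 65.66349792480469)
table z 0.5715177481417868
rack rect ((559.578125, 51.232452392578125), (453.1312255859375, 280.4114074707031), 81.72039794921875) 6811
(260, 216) [487. 160.  97.]
(315, 210) [505.  13. 111.]
(330, 218) [484. -26. 114.]
(345, 226) [464. -66. 114.]
(190, 167) [624. 369.  56.]
(227, 126) [744. 269.  55.]
(192, 253) [380. 370.   6.]
```

View pics/topcrop.png

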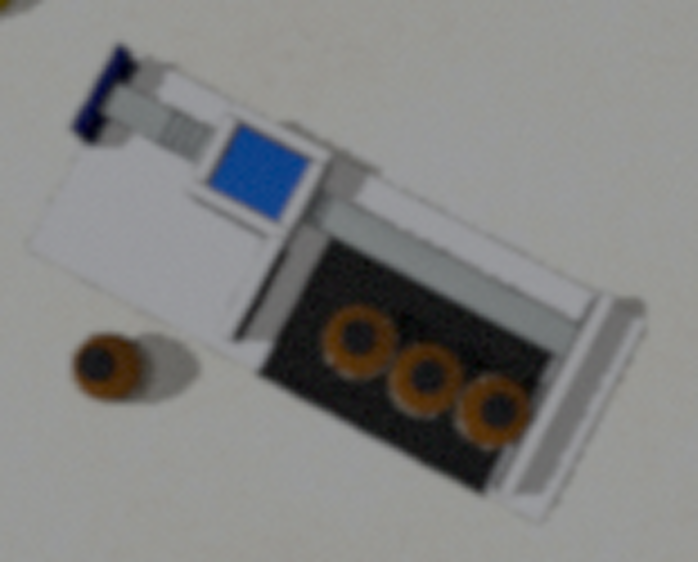

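```bash
python3 - <<'E'
from h import *
import pickle
d=pickle.load(open("d.pkl","rb"))
c=d["top"];P=cloud(c);x0,y0,x1,y1=235,135,390,260
hsv=cv2.cvtColor(c["frame"],cv2.COLOR_RGB2HSV)
sub=P[y0:y1,x0:x1]; hs=hsv[y0:y1,x0:x1]
z=cv2.medianBlur(sub[...,2].astype(np.float32),3)
def comp(m,n):
    m=cv2.morphologyEx(m.astype(np.uint8),cv2.MORPH_OPEN,np.ones((3,3))) if n else m.astype(np.uint8)
    N,l,st,ce=cv2.connectedComponentsWithStats(m); i=1+np.argmax(st[1:,4]); return l==i
m=comp((z>7)&(z<18),1); q=sub[m]; print("plate",cv2.minAreaRect(q[:,:2].astype(np.float32)),m.sum(),np.median(q[:,2]))
m=comp((z>7),1); q=sub[m];q=q[q[:,2]<90]; r=cv2.minAreaRect(q[:,:2].astype(np.float32));print("rack",r,cv2.boxPoints(r).round().tolist())
m=(cv2.inRange(hs,(100,150,80),(112,255,255))>0)&(z>45)&(z<70)
q=sub[comp(m,0)]; print("pad",q.mean(0),np.median(q[:,2]),cv2.minAreaRect(q[:,:2].astype(np.float32)),len(q))
for lo,hi in((66,80),):
    m=comp((z>lo)&(z<hi)&(hs[...,1]<80),0); q=sub[m]; print("collar",cv2.minAreaRect(q[:,:2].astype(np.float32)),m.sum(),np.median(q[:,2]))
# bar / black-mat/ direction via bottle caps
m=(z>85)&(hs[...,2]<60); N,l,st,ce=cv2.connectedComponentsWithStats(m.astype(np.uint8))
for i in range(1,N):
    if st[i,4]>8: print("cap",ce[i]+[x0,y0],st[i,4],sub[l==i].mean(0).round(1))
E
```

```text
plate ((533.0441284179688, 61.93097686767578), (344.6320495605469, 103.0687026977539), 62.81561279296875) 3059 13.01102746096899
rack ((546.1759643554688, 33.89646911621094), (383.9176330566406, 153.34176635742188), 63.083797454833984) [[391.0, -103.0], [528.0, -172.0], [701.0, 170.0], [565.0, 240.0]]
pad [609.92780902  79.93419249  66.83329314] 62.64840236220306 ((549.242919921875, 36.19530487060547), (204.92864990234375, 52.22560119628906), 35.96129608154297) 234
collar ((546.3280029296875, 64.02082061767578), (215.47657775878906, 88.44172668457031), 12.721414566040039) 389 72.97801140348281
cap [314.43859649 209.33333333] 57 [505.7  14.6 127. ]
cap [256.41509434 215.50943396] 53 [488.2 169.6  99.5]
cap [330.09836066 218.14754098] 61 [483.9 -26.8 109.2]
cap [345.71186441 225.66101695] 59 [464.8 -68.2 109.7]
```

Rack yaw is about 63.1°, and the pad sits at world (610, 80) with its top near z 62. In the rack frame that is (46, 70), so the jaw is at about 0.035 with roughly 75 mm to go. I'll move above the pad with closed fingers, turned in line with the rack.

Call:
servo_tool([
  [[0.41,-0.43,0,0,0,-0.03,1],[0.41,-0.43,0,0,0,-0.03,1],[0.41,-0.43,0,0,0,-0.03,1],[0.41,-0.43,0,0,0,-0.03,1],[0.41,-0.43,0,0,0,-0.03,1],[0.41,-0.43,0,0,0,-0.03,1],[0.818,-0.863,-0.1,0,0,-0.03,1],[0.818,-0.863,-0.1,0,0,-0.03,1],[0.818,-0.863,-0.1,0,0,-0.03,1],[0.818,-0.863,-0.1,0,0,-0.03,1]],
], newtons=5)

```text
clock: 1.1
eef_pos: [542.6, 151.4, 171.8]
eef_rot: [-3.141, -0.0, 2.672]
wrist_force: [-0.3, 0.3, 0.9]
finger_gap: 17.5
finger_force: 0.0
```

```bash
python3 -c "
from h import *
s=manip.read_state();print(s['clock'],s['eef_pos'],s['eef_rot'],s['joints'],s['finger_gap'],s['wrist_force'])"
```

```text
1.1 [542.61899726 151.44508637 171.77343543] [-3.14141556e+00 -2.40347212e-04  2.67248243e+00] [ 2.07154736e-01  3.58398296e-01  1.52378514e+00  1.29357579e-05
  1.25970751e+00 -8.94535354e-01] 17.508394232727778 [-0.32194065  0.3475953   0.94327901]
```

Call:
servo_tool([
  [[0.115,-0.12,-0.1,0,0,0,1],[0.115,-0.12,-0.1,0,0,0,1],[0.115,-0.12,-0.1,0,0,0,1],[0.115,-0.12,-0.1,0,0,0,1],[0.115,-0.12,-0.1,0,0,0,1]],
])

```text
clock: 1.6
eef_pos: [598.9, 94.1, 123.1]
eef_rot: [3.141, 0.001, 2.673]
wrist_force: [-0.1, 0.2, 0.3]
finger_gap: 0.5
finger_force: 0.0
```

```bash
python3 - <<'E'
from h import *
s=manip.read_state();print(s['clock'],s['eef_pos'],s['eef_rot'],s['finger_gap'],s['wrist_force'])
c=manip.camera("scene");cv2.imwrite("pics/s1.png",cv2.resize(c["frame"][140:280,270:430,::-1],None,fx=4,fy=4,interpolation=cv2.INTER_CUBIC))
c=manip.camera("wrist");cv2.imwrite("pics/w1.png",c["frame"][...,::-1])
E
```

```text
1.6 [598.86992471  94.13456601 123.06628745] [3.14103629e+00 5.96930786e-04 2.67333023e+00] 0.4649422188476183 [-0.06196743  0.16052554  0.32263381]
```

View pics/s1.png

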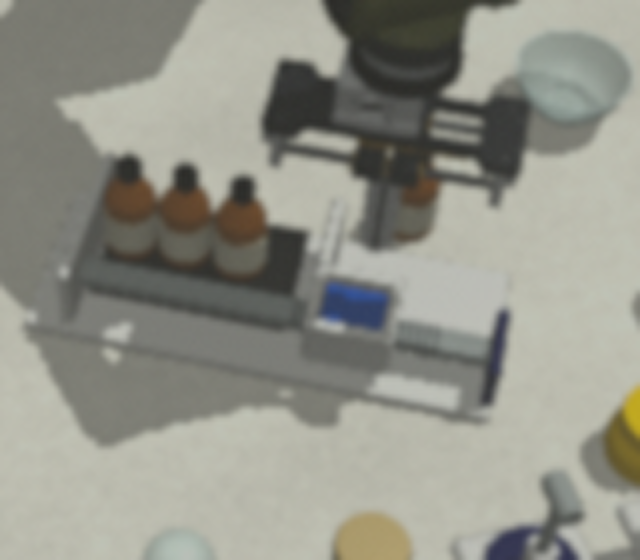

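View pics/w1.png

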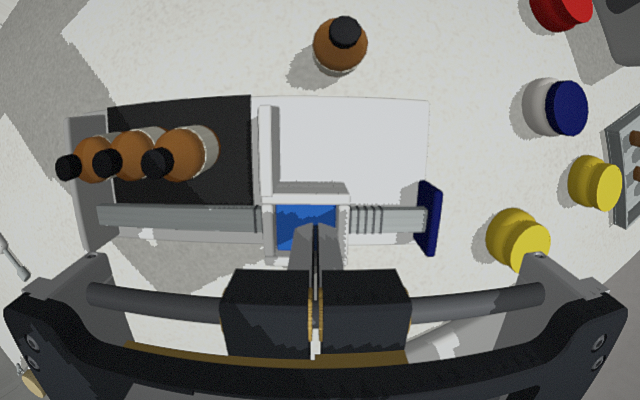

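The scene crop shows closed fingers behind the thumb well. The wrist view shows the pad around (305,228), with the fingers just short of it. I'll check the pad position from the wrist camera.

```bash
python3 - <<'E'
from h import *
c=manip.camera("wrist"); z=c["range_z"];h,w=z.shape;f=h/2/np.tan(np.radians(c["vfov"])/2)
T=np.array(c["cam_to_world"]);u,v=np.meshgrid(np.arange(w),np.arange(h))
dx,dy=u-c["cx"],v-c["cy"];r=np.hypot(dx,dy)+1e-9;th=r/f
ray=np.stack([np.sin(th)*dx/r,np.sin(th)*dy/r,np.cos(th)],-1)@T[:3,:3].T
o=T[:3,3]
hsv=cv2.cvtColor(c["frame"],cv2.COLOR_RGB2HSV)
m=cv2.inRange(hsv,(100,150,60),(112,255,255)); m[:195]=0;m[260:]=0;m[:,:265]=0;m[:,350:]=0
Y=np.array([.4526,.8917]);X=np.array([.8917,-.4526]);O=np.array([537.3,38.4])
def on(mask,Z):
    R=ray[mask>0]; p=o+R*((Z-o[2])/R[:,2])[:,None]; return p
print(m.sum()//255)
dep=z[m>0]; pw=o+ray[m>0]*(dep/np.cos(th[m>0]))[:,None]; print("z",np.median(pw[:,2]))
p=on(m,62); q=p[:,:2]-O
for n,a in(("x",q@X),("y",q@Y)): print(n,np.percentile(a,[0,1,3,50,97,99,100]).round(1))
s=manip.read_state();e=s['eef_pos'][:2]-O;print("tcp rack",e@X,e@Y,s['eef_pos'])
E
```

```text
1545
z 61.17549999815958
x [28.3 28.3 28.4 39.5 65.  67.  68. ]
y [45.8 46.2 46.8 61.8 92.3 93.7 94.5]
tcp rack 29.716494014619588 77.71832131193904 [598.97501173  94.25310195 123.38738997]
```

Call:
servo_tool([
  [[0.0206,-0.0278,-0.02,0,0,0,1],[0.0206,-0.0278,-0.05,0,0,0,1],[0.0206,-0.0278,-0.087,0,0,0,1],[0.0206,-0.0278,-0.087,0,0,0,1],[0.0206,-0.0278,-0.087,0,0,0,1]],
])

```text
clock: 2.25
eef_pos: [609.2, 79.3, 78.3]
eef_rot: [-3.141, -0.001, 2.672]
wrist_force: [-0.3, 0.7, 0.9]
finger_gap: 0.4
finger_force: 0.0
```

Call:
servo_tool([
  [[0,0,-0.012,0,0,0,1],[0,0,-0.024,0,0,0,1],[0,0,-0.034,0,0,0,1],[0,0,-0.042,0,0,0,1],[0,0,-0.042,0,0,0,1]],
])

```text
clock: 2.75
eef_pos: [609.6, 79.4, 57.7]
eef_rot: [3.141, 0.0, 2.673]
wrist_force: [-1.2, 1.0, 4.9]
finger_gap: 0.4
finger_force: 2.4
```

Call:
servo_tool([
  [[0,0,-0.003,0,0,0,1],[0,0,-0.006,0,0,0,1],[0,0,-0.008,0,0,0,1],[0,0,-0.008,0,0,0,1],[0,0,-0.008,0,0,0,1]],
])

```text
clock: 3.25
eef_pos: [609.7, 79.5, 54.5]
eef_rot: [3.141, 0.001, 2.673]
wrist_force: [-1.3, -0.2, 6.4]
finger_gap: 0.7
finger_force: 3.2
```

Call:
servo_tool([
  [[0,0,-0.002,0,0,0,1],[0,0,-0.003,0,0,0,1],[0,0,-0.003,0,0,0,1],[0,0,-0.003,0,0,0,1]],
])

```text
clock: 3.65
eef_pos: [610.0, 79.8, 53.9]
eef_rot: [3.14, 0.001, 2.673]
wrist_force: [-4.0, 2.3, 13.1]
finger_gap: 0.2
finger_force: 6.6
```

The pad has bottomed: the wrist reads 13 N at z 54. Next I'll push along rack +y.

Call:
servo_tool([
  [[0.0045,0.009,0,0,0,0,1],[0.0113,0.0223,0,0,0,0,1],[0.0181,0.0357,0,0,0,0,1],[0.0249,0.049,0,0,0,0,1],[0.0317,0.0624,0,0,0,0,1],[0.0385,0.0758,0,0,0,0,1],[0.0453,0.0892,0,0,0,0,1],[0.0521,0.1026,0,0,0,0,1],[0.0566,0.1115,0,0,0,0,1],[0.0588,0.1159,0,0,0,0,1]],
])

```text
clock: 4.65
eef_pos: [639.8, 138.0, 54.0]
eef_rot: [3.14, 0.002, 2.673]
wrist_force: [-1.8, 0.5, 12.8]
finger_gap: 0.6
finger_force: 5.9
```

```bash
python3 - <<'E'
from h import *
s=manip.read_state();print(s['clock'],s['eef_pos'],s['wrist_force'],s['moment'])
c=manip.camera("scene");cv2.imwrite("pics/s2.png",cv2.resize(c["frame"][140:280,270:430,::-1],None,fx=4,fy=4,interpolation=cv2.INTER_CUBIC))
E
```

```text
4.65 [639.77789451 137.9828597   53.97936347] [-1.75910522  0.51535786 12.78216067] [ 0.05204242  0.33852058 -0.05182298]
```

View pics/s2.png

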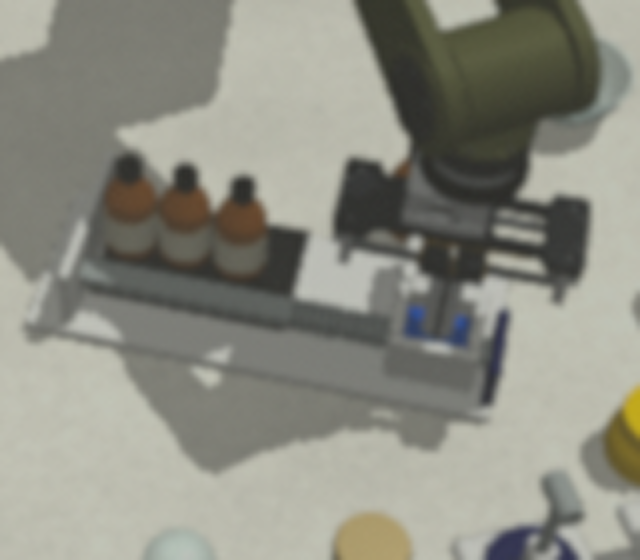

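The scene crop shows the jaw riding with the fingers, still central in the well, and about 10 mm short of the navy stop. I'll keep pushing.

Call:
servo_tool([
  [[0.0045,0.009,0,0,0,0,1],[0.009,0.018,0,0,0,0,1],[0.0113,0.0223,0,0,0,0,1],[0.0136,0.0268,0,0,0,0,1],[0.0158,0.0312,0,0,0,0,1],[0.0158,0.0312,0,0,0,0,1]],
])

```text
clock: 5.3
eef_pos: [647.3, 152.2, 53.8]
eef_rot: [-3.141, 0.002, 2.672]
wrist_force: [-3.9, -4.7, 12.7]
finger_gap: 0.6
finger_force: 6.2
```

Call:
servo_tool([
  [[0.0023,0.0045,0,0,0,0,1],[0.0045,0.009,0,0,0,0,1],[0.0068,0.0134,0,0,0,0,1],[0.0068,0.0134,0,0,0,0,1]],
])

```text
clock: 5.7
eef_pos: [650.2, 157.9, 53.8]
eef_rot: [-3.139, 0.001, 2.672]
wrist_force: [-8.3, -13.0, 14.7]
finger_gap: 0.5
finger_force: 10.8
```

The lateral force is 15 N and the motion has stalled at rack y of about 158, so the fingers are on the collar wall and the jaw is home. I'll lift straight up so that friction doesn't drag the jaw back.

Call:
servo_tool([
  [[0,0,-0.0,0,0,0,1],[0,0,0.01,0,0,0,1],[0,0,0.02,0,0,0,1],[0,0,0.04,0,0,0,1],[0,0,0.08,0,0,0,1],[0,0,0.16,0,0,0,1],[0,0,0.24,0,0,0,1],[-0.2,0.1,0.3,0,0,0,1],[-0.3,0.2,0.3,0,0,0,1],[-0.4,0.3,0.3,0,0,0,1]],
])

```text
clock: 6.7
eef_pos: [527.5, 243.4, 196.4]
eef_rot: [3.14, 0.001, 2.672]
wrist_force: [0.7, 1.1, -0.2]
finger_gap: 0.4
finger_force: 0.0
```

Call:
servo_tool([
  [[-0.1,0.1,0,0,0,0,1],[-0.2,0.2,0,0,0,0,1],[-0.2,0.2,0,0,0,0,1],[-0.2,0.2,0,0,0,0,1],[-0.2,0.2,0,0,0,0,1],[-0.2,0.2,0,0,0,0,1]],
])

```text
clock: 7.3
eef_pos: [429.5, 342.3, 195.3]
eef_rot: [3.141, 0.0, 2.672]
wrist_force: [1.0, -0.8, -0.3]
finger_gap: 0.3
finger_force: 0.0
```

```bash
python3 - <<'E'
from h import *
s=manip.read_state();print(s['clock'],s['eef_pos'],s['wrist_force'])
manip.camera("scene")
c=manip.camera("top");P=cloud(c)
hsv=cv2.cvtColor(c["frame"],cv2.COLOR_RGB2HSV);m=cv2.inRange(hsv,(100,150,80),(112,255,255))>0
k=np.zeros_like(m);k[140:185,255:300]=1;m&=k
q=P[m];q=q[(q[:,2]>45)&(q[:,2]<70)];O=np.array([537.3,38.4])
e=np.median(q[:,:2],0)-O;print(len(q),np.median(q,0),"rack",e@[.8917,-.4526],e@[.4526,.8917])
cv2.imwrite("pics/t3.png",cv2.resize(c["frame"][90:290,140:400,::-1],None,fx=3,fy=3,interpolation=cv2.INTER_CUBIC))
E
```

```text
7.3 [429.53458559 342.27437927 195.2648373 ] [ 1.00807942 -0.81121458 -0.31911352]
229 [643.98820404 146.22857646  62.36299144] rack 46.33065783462978 144.43782277234905
```

View pics/t3.png

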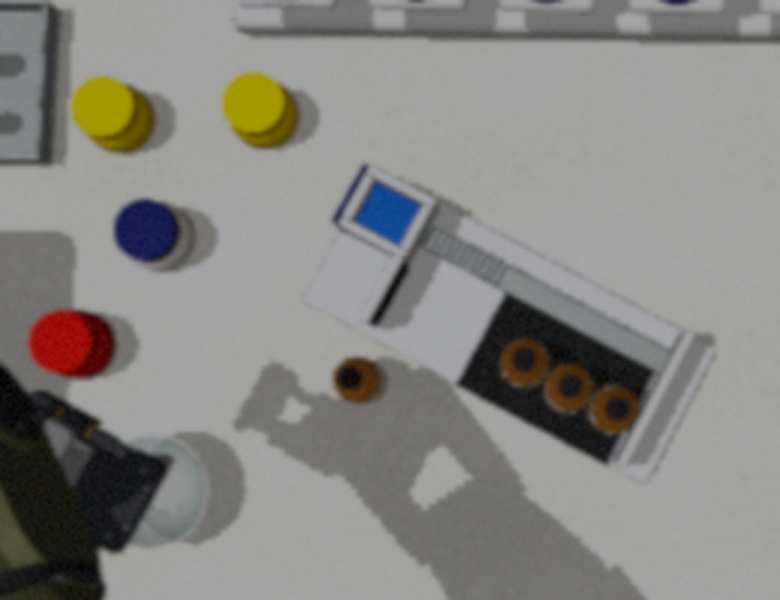

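The carriage is flush against the navy stop at (350,195) in the crop. The pad is up, with its top at z 62 mm, and its centre is at rack y 144.4, against about 145 expected. The bottles and bystanders haven't moved, and the arm is clear at z 195, so I'm handing in.

```bash
python3 -c "
from cell import manip
print(manip.sign_off())"
```

```text
the job is handed in; nothing more can be done
None
```

The jaw is fully back against the navy end stop, the release pad has sprung up, and nothing else looked moved in the last top picture; I handed the job in at about 7.3 s, and no verdict came back.

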